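# Pin the reaction arm of a torque calibration fixture

## Task

Swing the aluminium reaction arm by its black handle until the hole in the arm lies over the hole in the dark steel anchor block. Then take the orange-headed pin from the rack, push it down through both holes until it is fully home with its collar on the arm, and let go of it.

Things in the scene. Friction and masses are not known exactly. Their poses are not given: they have to be found in the camera images.
- swing_arm: Level aluminium arm, 40 mm wide, top 66 mm above the table, swinging about a vertical pivot. Origin on the pivot axis at table height; arm along +y, z up. Upright black handle 220 mm from the pivot: cylinder 24 mm in diameter, 66 to 111 mm above the table. Light friction (1 N at the handle): it stays where left; no stop. Steel stack on the pivot is 109 mm high. Starts 0.45 to 0.75 rad off line.
- swing_arm_eye (a point): Centre of the round hole through the arm, at its upper face 66 mm above the table, 130 mm from the pivot, between pivot and handle. Hole 26 mm in diameter, 14 mm long, in a 60 mm square eye. Axes as the arm's.
- anchor_hole (a point): Centre of the mouth of the upright hole, 26 mm in diameter, 40 mm deep, in the dark steel anchor block (76 mm square) on the fixed blue base plate; 50 mm above the table, 2 mm below the arm. Axes are the fixture's, z up: the arm's pivot lies 130 mm along -y, so the holes are in line when the arm's +y points along this +y.
- pin_orange: Upright steel pin with orange head, in a grey rack (top 56 mm above table) beside like pins with blue and black heads, 75 mm apart. Origin at lower tip, z up to the head. Shank 16 mm in diameter, lowest 12 mm tapered to 6; collar 42 mm in diameter 52 to 58 mm above the tip; head 24 mm in diameter, 58 to 98 mm above it. 0.08 to 0.17 kg. Home, its tip is 36 mm below the anchor block's top.

How it is judged:
On the way:
1. the hole in the arm is lined up over the anchor hole (horizontal distance between swing_arm_eye and anchor_hole below 0.012 m), for 0.2 s.
At the end, for the whole second after the job is handed in: The hole in the arm is within 12 mm of the anchor hole, seen from above; the orange-headed pin stands through both, upright within 10 degrees, its tip within 12 mm of the anchor hole's axis and at least 30 mm below the anchor block's upper face (36 mm when fully home), released and at rest (horizontal distance between each of swing_arm_eye, pin_orange and anchor_hole below 0.012 m and z of pin_orange in the frame of anchor_hole below -0.03 m and angle between pin_orange's own z axis and vertical below 0.17 rad and linear speed of pin_orange below 0.02 m/s); the robot touches nothing.
It also fails if it takes over 51 s, if anything falls off the work surface, if the arm or the gripper's body presses on something with over 40 N, if the wrist force passes 120 N, or if a joint passes its speed limit or range.

## Robot

A 7-joint arm with a two-finger parallel gripper is mounted at the origin on the work surface. World frame = base frame: x ahead of the robot, y to its left, z up, the work surface at z = 0. Lengths are in m, angles in rad, forces in N, time in s.
With the tool pointing down it reaches from about 0.425 to 0.875 m from the base axis. Payload 8.4 kg.
Tool frame: the origin (TCP) lies midway between the tips of the shut fingers; the grasp point (between the pads) lies 19 mm behind it; x points along the fingers, y is the direction in which the jaws open and shut, and the axes are right-handed (so a half turn about x gives the same grasp; the last joint's range is limited). The gripper opens to 85 mm and grips with 20 to 120 N. Pads are 22 mm wide; open, the fingers measure 114 mm over their backs; the gripper's body (76 mm by 85 mm) begins 54 mm behind the grasp point. The pads swing forward as they close: fully open they stand 13 mm farther back than shut.
Start: joints at [-1.445, 0.333, 0.04, 1.465, -0.013, 1.343, -0.059], TCP at [0.145, 0.634, 0.231] pointing down, gripper open.
Joint ranges: [-2.58, 2.58], [-0.38, 2.09], [-1.3, 1.39], [0.25, 2.4], [-1.5, 4.64], [0.08, 2.09], [-2.65, 2.65]. Speed limits (rad/s): [2.22, 2.22, 2.79, 2.79, 3.14, 3.14, 3.14].

## Interface

Orientations are given as [roll, pitch, yaw] about the fixed x, y, z axes, in that order (R = Rz(yaw) Ry(pitch) Rx(roll)).
In Python, from rig import arm, viewer gives the robot as it stands.
- The arm moves only by the tool send_rows, never from a script. Its arguments are lists of equal length, an entry for each row: "jaw": the gripper command: -1 is fully open, 1 is shut, values between are in proportion; "slide": the shift along the tool's x, y, z in mm, a list of three; "delta_rot": the turn, a rotation vector about the tool's x, y, z in degrees, a list of three. In form: {"jaw": [jaw, ...], "slide": [[tx, ty, tz], ...], "delta_rot": [[ax, ay, az], ...]}. A call has 1 to 5 rows; each row shifts and turns the pose as measured when the row begins, along the tool's axes as they then stand; what a row does not reach is not made up. A row lasts 1/10 s, in which the tool goes at most 50 mm and 8.59 degrees, less where a joint would pass 70% of its speed; a pose out of reach is approached as far as the arm can. A call with a gripper value outside its range is refused whole. The fingers move at their own pace and stop on an object; the grip force is fixed at half the most. Time passes only in rows, so rows that do not move let the fingers close. It gives the time, the measured TCP pose, the force and the opening at its end, in the units of the state.
- arm.read_state(): the state, without advancing time (a new reading comes with each control period).
- viewer.capture(name): name is "scene" or "top"; returns the picture (420x560x3 uint8, red, green, blue); there is no depth.
- viewer.camera_params(name): a dict with "fov_y" (degrees; the focal length in pixels is half the picture's height over the tangent of half this angle, whatever the lens; pixels are square), "cx", "cy" (the principal point, pixels), "rvec" (rotation vector, rad) and "tvec" (3), from world to camera coordinates, as OpenCV has them. Camera axes: x right, y down, z forward; pixel columns grow to the right and rows downward; lengths in m; the calibration is good to about 2 mm. A picture is of the moment at which its call begins. camera_params takes no time and is no camera call.
- arm.sign_off(): hands the job in, once; it reports no verdict.
Trained networks look in the newest picture that a camera, given by its name, has taken for a name from the list of things; names that differ only in an ending like _2 or _b are one class to them, and where a whole thing is asked for, a point or a joint stands for the part that bears it (a point fixed in the world has none). Each returns a list of dicts, best first, with "p" (0 to 1); they miss things now and then, are a little off and sometimes report something else, mostly with a low value. They report only what shows in the picture. A call takes as long as a camera call.
- viewer.silhouettes(camera, query): "pixels" (420x560 bool, what is visible of it).
- viewer.tip_of(camera, query): "position" ([x, y, z] in m, in the coordinates of the camera as it stood for that picture, good to about 4 mm: a listed point, or the origin of a listed thing).
The state is a dict: "clock": time; "q": joint angles; "joint_vel": joint speeds; "joint_torque": joint torques, N m; "tool_pos": TCP position; "ee_rot": TCP orientation; "wrist_force": force on the tool from outside, world axes, zero at the start; "moment": the same for the moment, N m; "grip_width": opening from 0.0 (shut) to 1.0 (fully open).
Only numpy, scipy, OpenCV 4.12 (cv2) and the standard library are available. Lean on these libraries where they do the work, as an engineer would, in place of code of your own. Each camera call takes 0.05 s, during which the arm holds its last target. There are 200 camera calls.

## Working session

There is one attempt and no reset: what is moved stays moved. The work goes in short steps, Python scripts to look and compute and a tool call to move; the robot and the scene stay as the last step left them, time stands still between calls to the robot, and variables do not carry over. Pictures are saved under pics/ and viewed, about 8 in all and at most 12, crops included, and the job is handed in when it is done.

Besides the shell and the picture viewer there is one more tool, called after "Call:" as name(argument=value, ...), one argument or row to a line, values as JSON. send_rows: Moves the arm, as the interface text tells. Its arguments: {"type":"object","properties":{"jaw":{"type":"array"},"slide":{"type":"array"},"delta_rot":{"type":"array"}},"required":["jaw","slide","delta_rot"]}

```bash
mkdir -p pics; ls; cat > h.py <<'E'
import numpy as np, cv2
from rig import arm, viewer
from scipy.spatial.transform import Rotation as R
def cam(n):
    p=viewer.camera_params(n); f=210/np.tan(np.radians(p['fov_y'])/2)
    K=np.array([[f,0,p['cx']],[0,f,p['cy']],[0,0,1]]); Rm=R.from_rotvec(np.ravel(p['rvec'])).as_matrix(); return K,Rm,np.ravel(p['tvec']),p
def tip(n,q):
    K,Rm,t,_=cam(n)
    return [(round(d['p'],2),np.round(Rm.T@(np.array(d['position'])-t),4)) for d in viewer.tip_of(n,q)[:3]]
def proj(n,P):
    K,Rm,t,p=cam(n); c=K@(Rm@np.array(P,float)+t); return c[:2]/c[2]
def ray(n,uv,z):
    K,Rm,t,_=cam(n); d=Rm.T@np.linalg.solve(K,[*uv,1]); c=-Rm.T@t
    return c+d*(z-c[2])/d[2]
def save(n,f):
    im=viewer.capture(n); cv2.imwrite('pics/'+f,im[:,:,::-1]); return im
E
python3 - <<'E'
from h import *
a=save('scene','s0.png');b=save('top','t0.png')
for n in('scene','top'):
    print(n,viewer.camera_params(n))
    for q in('swing_arm','swing_arm_eye','anchor_hole','pin_orange'): print(q,tip(n,q))
print(arm.read_state())
E
```

```text
pics
scene {'fov_y': 42.172852554838485, 'cx': 267.35752824023035, 'cy': 195.23575711461456, 'rvec': array([ 1.69168344,  1.67684671, -0.80204583]), 'tvec': array([-0.07349835, -0.24657761,  1.33266514])}
swing_arm [(0.74, array([ 0.5621, -0.1028,  0.0033]))]
swing_arm_eye [(0.8, array([0.6105, 0.0176, 0.0638]))]
anchor_hole []
pin_orange []
top {'fov_y': 47.794285138611606, 'cx': 270.2182468541539, 'cy': 209.6421709246551, 'rvec': array([ 2.20292797, -2.151872  ,  0.12090184]), 'tvec': array([0.05806999, 0.49215135, 0.86644263])}
swing_arm [(0.81, array([ 5.609e-01, -1.023e-01,  3.000e-04]))]
swing_arm_eye [(0.84, array([0.6061, 0.0202, 0.063 ]))]
anchor_hole [(0.63, array([0.5444, 0.0244, 0.0477]))]
pin_orange [(0.64, array([0.5277, 0.2834, 0.0109]))]
{'clock': 0.5, 'q': array([-1.44522119,  0.33323352,  0.03992492,  1.46542118, -0.01340512,
        1.34331113, -0.05849442]), 'joint_vel': array([-4.34160560e-04, -1.64563218e-06,  6.65725430e-04, -4.46504319e-04,
        2.04156186e-04, -1.94474230e-03,  2.02017093e-03]), 'joint_torque': array([-1.69415234e-03, -6.57746100e+01,  1.36126611e+00, -4.05513954e+01,
        1.65275711e-02,  3.69310845e-03,  1.01099425e-05]), 'tool_pos': array([0.14489373, 0.63360173, 0.23127618]), 'ee_rot': array([-1.54081681,  1.5706892 , -1.76564193]), 'wrist_force': array([-0.55907206,  0.12453546, -0.54007262]), 'moment': array([ 0.02928567,  0.0349606 , -0.05582447]), 'grip_width': 0.9998612851961388}
```

```bash
python3 -c "
import cv2,numpy as np
a=cv2.imread('pics/s0.png');b=cv2.imread('pics/t0.png')
cv2.imwrite('pics/both.png',cv2.resize(np.vstack([a,b]),(800,1200))[:, :]) if 0 else None"
```

```text
(no output)
```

View pics/s0.png

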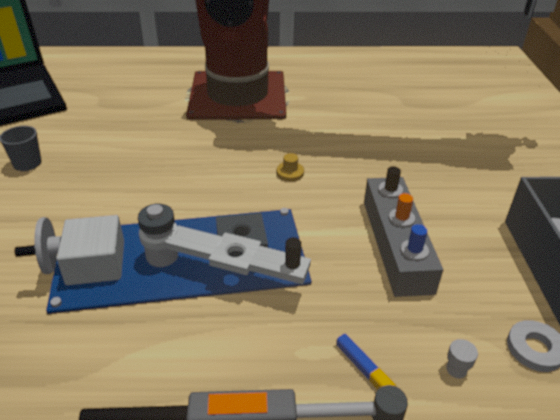

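View pics/t0.png

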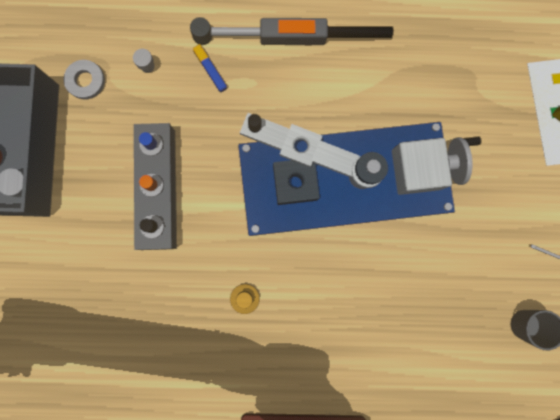

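The scene shows the arm with its handle at (293,252) and the pins in the rack, with orange at (404,207) between black and blue. In the top view the anchor hole is at (297,181), the arm eye at (302,145), the handle at (255,123), the pivot at (371,167) and the orange head at (147,183).

```bash
python3 - <<'E'
from h import *
print('anchor',ray('top',(297,181),.05),'eye',ray('top',(302,145),.066),'handle top',ray('top',(255,122),.111),'pivot',ray('top',(371,167),.109))
for n in('top','scene'):
    im=cv2.imread(f'pics/{n[0]}0.png'); hsv=cv2.cvtColor(im,cv2.COLOR_BGR2HSV)
    m=cv2.inRange(hsv,(3,170,120),(18,255,255)); _,_,st,c=cv2.connectedComponentsWithStats(m)
    print(n,[(s[:5].tolist(),np.round(cc,1).tolist()) for s,cc in zip(st,c) if 40<s[4]<3000])
print('pin head mid rays', ray('top',(147,183),.10), ray('scene',(404,207),.082))
for n in ('top','scene'):
  print(n, proj(n,[.5444,.0244,.05]),proj(n,[.5277,.2834,.1]),proj(n,[.5277,.2834,.082]))
s=arm.read_state(); print(R.from_euler('xyz',s['ee_rot']).as_matrix().round(3))
E
```

```text
anchor [0.54202507 0.02199742 0.05      ] eye [0.60567473 0.01514611 0.066     ] handle top [0.63313037 0.1003207  0.111     ] pivot [ 0.56000904 -0.10073151  0.109     ]
top [([279, 20, 36, 13, 467], [296.5, 26.0]), ([140, 176, 13, 13, 131], [146.0, 181.6])]
scene [([399, 194, 14, 9, 105], [405.5, 198.0]), ([208, 393, 59, 21, 1157], [237.2, 403.1])]
pin head mid rays [0.52404232 0.28333125 0.1       ] [0.52896082 0.28631071 0.082     ]
top [295.71414903 179.68729787] [147.06229721 180.89447192] [149.56349991 182.51005859]
scene [240.5221457  229.06155738] [403.82461611 197.76179054] [402.02539161 206.50224516]
[[-0.     0.223  0.975]
 [-0.     0.975 -0.223]
 [-1.    -0.     0.   ]]
```

Call:
send_rows(
  jaw=[-1, -1, -1, -1, -1],
  slide=[
    [2, -27, 40],
    [2, -27, 40],
    [2, -27, 40],
    [2, -27, 40],
    [2, -27, 40],
  ],
  delta_rot=[
    [0, 0, 0],
    [0, 0, 0],
    [0, 0, 0],
    [0, 0, 0],
    [0, 0, 0],
  ],
)

```text
clock: 1.0
tool_pos: [0.3077, 0.4578, 0.2196]
ee_rot: [2.647, 1.567, 2.437]
wrist_force: [1.6, 1.0, -0.6]
grip_width: 1.002
```

Call:
send_rows(
  jaw=[-1, -1, -1, -1, -1],
  slide=[
    [2, -27, 40],
    [2, -27, 40],
    [2, -27, 40],
    [2, -27, 40],
    [2, -27, 40],
  ],
  delta_rot=[
    [0, 0, 0],
    [0, 0, 0],
    [0, 0, 0],
    [0, 0, 0],
    [0, 0, 0],
  ],
)

```text
clock: 1.5
tool_pos: [0.4801, 0.2767, 0.2101]
ee_rot: [1.875, 1.564, 1.665]
wrist_force: [0.9, 1.5, -0.2]
grip_width: 1.001
```

Call:
send_rows(
  jaw=[-1, -1, -1, -1, -1],
  slide=[
    [3, -27, 38],
    [3, -27, 38],
    [3, -27, 38],
    [3, -27, 38],
    [3, -20, 28],
  ],
  delta_rot=[
    [0, 0, 0],
    [0, 0, 0],
    [0, 0, 0],
    [0, 0, 0],
    [0, 0, 0],
  ],
)

```text
clock: 2.0
tool_pos: [0.6361, 0.1049, 0.1953]
ee_rot: [1.37, 1.562, 1.159]
wrist_force: [0.6, 0.3, -0.5]
grip_width: 1.002
```

Call:
send_rows(
  jaw=[-1],
  slide=[
    [0, 0, 0],
  ],
  delta_rot=[
    [0, 0, 0],
  ],
)

```text
clock: 2.1
tool_pos: [0.6383, 0.0988, 0.1947]
ee_rot: [1.067, 1.565, 0.849]
wrist_force: [-1.2, -0.0, 0.1]
grip_width: 1.007
```

```bash
cat >> h.py <<'E'
def go(P,ax=None):
    "offset to world P in tool mm; ax = wanted jaw direction (xy)"
    s=arm.read_state(); M=R.from_euler('xyz',s['ee_rot']).as_matrix()
    print('t',s['clock'],'pos',np.round(s['tool_pos'],4),'jawdir',M[:,1].round(3),'down',M[:,0].round(3),'slide mm',(M.T@(np.array(P)-s['tool_pos'])*1000).round(1))
E
python3 - <<'E'
from h import *
go([.634,.104,.078])
save('top','t1.png'); save('scene','s1.png')
a=cv2.imread('pics/t1.png')[60:260,180:420]; b=cv2.imread('pics/s1.png')[120:320,180:420]
cv2.imwrite('pics/v1.png',cv2.resize(np.hstack([a,b]),(800,333)))
E
```

```text
t 2.1 pos [0.6383 0.0988 0.1947] jawdir [0.216 0.976 0.005] down [ 0.004  0.005 -1.   ] slide mm [116.7   3.5  -5.7]
```

View pics/v1.png

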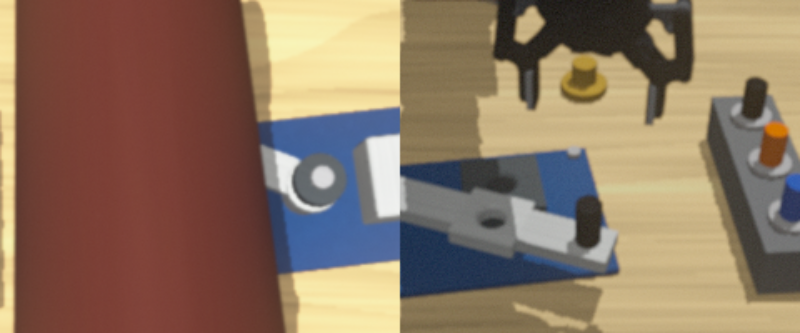

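The top view is blocked by the robot. The scene view shows the open jaws straddling the handle line, with the handle top at about pixel (293,241).

```bash
python3 - <<'E'
from h import *
print(ray('scene',(293,241.5),.111),ray('scene',(293,252),.0885), ray('top',(255,122),.111),ray('top',(254.5,122),.1))
print(tip('scene','swing_arm_eye'),tip('scene','swing_arm'))
E
```

```text
[0.63812215 0.1024757  0.111     ] [0.63624549 0.10330675 0.0885    ] [0.63313037 0.1003207  0.111     ] [0.63626812 0.1014686  0.1       ]
[(0.9, array([0.6087, 0.0172, 0.0644]))] [(0.65, array([ 0.5638, -0.1056,  0.001 ]))]
```

Call:
send_rows(
  jaw=[-1, -1, -1, -1, -1],
  slide=[
    [35, 3, -3],
    [35, 0, 0],
    [30, 0, 0],
    [12, 0, 0],
    [4, 0, 0],
  ],
  delta_rot=[
    [0, 0, 0],
    [0, 0, 0],
    [0, 0, 0],
    [0, 0, 0],
    [0, 0, 0],
  ],
)

```text
clock: 2.8
tool_pos: [0.6322, 0.122, 0.0798]
ee_rot: [1.311, 1.553, 1.114]
wrist_force: [-0.1, 0.2, 0.7]
grip_width: 1.0
```

Call:
send_rows(
  jaw=[0, 1, 1, 1, 1],
  slide=[
    [0, 0, 0],
    [0, 0, 0],
    [0, 0, 0],
    [0, 0, 0],
    [0, 0, 0],
  ],
  delta_rot=[
    [0, 0, 0],
    [0, 0, 0],
    [0, 0, 0],
    [0, 0, 0],
    [0, 0, 0],
  ],
)

```text
clock: 3.3
tool_pos: [0.6318, 0.103, 0.0863]
ee_rot: [-0.206, 1.564, -0.416]
wrist_force: [5.4, 10.6, -18.0]
grip_width: 0.254
```

Call:
send_rows(
  jaw=[1, 1],
  slide=[
    [0, 0, 0],
    [0, 0, 0],
  ],
  delta_rot=[
    [0, 0, 0],
    [0, 0, 0],
  ],
)

```text
clock: 3.5
tool_pos: [0.6313, 0.1034, 0.0862]
ee_rot: [-0.157, 1.565, -0.367]
wrist_force: [0.7, -2.4, -8.6]
grip_width: 0.257
```

```bash
python3 - <<'E'
from h import *
go([.533,.117,.078])
E
```

```text
t 3.5 pos [0.6313 0.1034 0.0862] jawdir [ 0.208  0.978 -0.001] down [ 0.005 -0.002 -1.   ] slide mm [  7.7  -7.1 -99. ]
```

Call:
send_rows(
  jaw=[1, 1, 1, 1],
  slide=[
    [0, 1.5, -20],
    [0, 1.5, -20],
    [0, 1.5, -20],
    [0, 1.5, -20],
  ],
  delta_rot=[
    [-5.2, 0, 0],
    [-5.2, 0, 0],
    [-5.2, 0, 0],
    [-5.2, 0, 0],
  ],
)

```text
clock: 3.9
tool_pos: [0.5524, 0.1141, 0.0862]
ee_rot: [-0.801, 1.562, -0.637]
wrist_force: [1.0, -4.9, -6.5]
grip_width: 0.253
```

Call:
send_rows(
  jaw=[1, 1],
  slide=[
    [0, 0, 0],
    [0, 0, 0],
  ],
  delta_rot=[
    [0, 0, 0],
    [0, 0, 0],
  ],
)

```text
clock: 4.1
tool_pos: [0.5499, 0.114, 0.0862]
ee_rot: [-0.96, 1.563, -0.793]
wrist_force: [0.7, -1.6, -11.4]
grip_width: 0.248
```

```bash
python3 - <<'E'
from h import *
go([.533,.117,.08])
save('top','t2.png'); save('scene','s2.png')
a=cv2.imread('pics/t2.png')[100:260,220:420]; b=cv2.imread('pics/s2.png')[170:330,120:320]
cv2.imwrite('pics/v2.png',cv2.resize(np.hstack([a,b]),(800,320)))
for n in('top','scene'): print(n,tip(n,'swing_arm_eye'),tip(n,'anchor_hole'))
E
```

```text
t 4.1 pos [0.5499 0.114  0.0862] jawdir [-0.166  0.986 -0.006] down [ 0.006 -0.006 -1.   ] slide mm [  6.1   5.8 -16.2]
top [(0.97, array([0.5575, 0.029 , 0.0666]))] [(0.75, array([0.5446, 0.024 , 0.0497]))]
scene [(0.65, array([0.5601, 0.0265, 0.0667]))] [(0.56, array([0.5468, 0.0239, 0.0471]))]
```

View pics/v2.png

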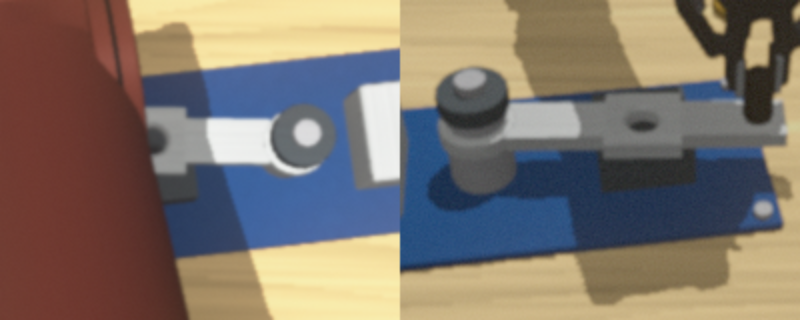

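The arm's eye is still about 13 mm short in x. Both cameras agree, and the arm sits about 0.1 rad off the plate edge. I'll swing the handle about 19 mm further.

Call:
send_rows(
  jaw=[1, 1, 1, 1],
  slide=[
    [0, 0.8, -9.5],
    [0, 0.8, -9.5],
    [0, 0, 0],
    [0, 0, 0],
  ],
  delta_rot=[
    [-2.5, 0, 0],
    [-2.5, 0, 0],
    [0, 0, 0],
    [0, 0, 0],
  ],
)

```text
clock: 4.8
tool_pos: [0.533, 0.1122, 0.0862]
ee_rot: [-0.926, 1.562, -0.673]
wrist_force: [-0.3, -1.6, -8.5]
grip_width: 0.256
```

```bash
python3 - <<'E'
from h import *
go([.533,.117,.08])
save('top','t3.png'); save('scene','s3.png')
for n in('top','scene'): print(n,tip(n,'swing_arm_eye'),tip(n,'anchor_hole'),tip(n,'swing_arm'))
E
```

```text
t 4.8 pos [0.533  0.1122 0.0862] jawdir [-0.251  0.968 -0.007] down [ 0.007 -0.006 -1.   ] slide mm [6.1 4.7 1.2]
top [(0.86, array([0.5486, 0.0242, 0.0639]))] [(0.87, array([0.5431, 0.0232, 0.0491]))] [(0.71, array([ 5.629e-01, -1.053e-01,  4.000e-04]))]
scene [(0.98, array([0.5527, 0.0237, 0.0627]))] [(0.85, array([0.547 , 0.0259, 0.0487]))] [(0.88, array([ 5.644e-01, -1.030e-01, -3.000e-04]))]
```

Call:
send_rows(
  jaw=[1, 1, 1],
  slide=[
    [0, 0.5, -6],
    [0, 0, 0],
    [0, 0, 0],
  ],
  delta_rot=[
    [-1.5, 0, 0],
    [0, 0, 0],
    [0, 0, 0],
  ],
)

```text
clock: 5.5
tool_pos: [0.5268, 0.1113, 0.0862]
ee_rot: [-0.888, 1.561, -0.605]
wrist_force: [0.3, -1.3, -9.5]
grip_width: 0.26
```

Call:
send_rows(
  jaw=[0, -1, -1, -1, -1],
  slide=[
    [0, 0, 0],
    [0, 0, 0],
    [0, 0, 0],
    [0, 0, 0],
    [0, 0, 0],
  ],
  delta_rot=[
    [0, 0, 0],
    [0, 0, 0],
    [0, 0, 0],
    [0, 0, 0],
    [0, 0, 0],
  ],
)

```text
clock: 6.0
tool_pos: [0.5312, 0.1135, 0.0903]
ee_rot: [-0.378, 1.553, -0.093]
wrist_force: [-0.2, 0.6, 0.2]
grip_width: 1.0
```

Call:
send_rows(
  jaw=[-1, -1, -1, -1, -1],
  slide=[
    [-10, 0, 0],
    [-25, 0, 0],
    [-30, 0, 0],
    [-20, 0, 0],
    [0, 0, 0],
  ],
  delta_rot=[
    [0, 0, 0],
    [0, 0, 0],
    [0, 0, 0],
    [0, 0, 0],
    [0, 0, 0],
  ],
)

```text
clock: 6.5
tool_pos: [0.5298, 0.1133, 0.181]
ee_rot: [-0.39, 1.553, -0.105]
wrist_force: [0.8, -0.9, 0.2]
grip_width: 0.999
```

```bash
python3 - <<'E'
from h import *
go([.526,.285,.17])
E
```

```text
t 6.5 pos [0.5298 0.1133 0.181 ] jawdir [-0.281  0.96  -0.007] down [ 0.018 -0.002 -1.   ] slide mm [ 10.6 165.9  44.4]
```

Call:
send_rows(
  jaw=[-1, -1, -1, -1, -1],
  slide=[
    [0, 36, 9.5],
    [0, 40, 10.5],
    [0, 40, 10.5],
    [0, 35, 9.5],
    [0, 15, 4],
  ],
  delta_rot=[
    [0, 1, 0],
    [0, 0, 0],
    [0, 0, 0],
    [0, 0, 0],
    [0, 0, 0],
  ],
)

```text
clock: 7.0
tool_pos: [0.5269, 0.2867, 0.1818]
ee_rot: [-1.345, 1.564, -1.069]
wrist_force: [-0.2, 0.6, 0.4]
grip_width: 0.998
```

Call:
send_rows(
  jaw=[-1, -1, -1, -1],
  slide=[
    [0, 0, 0],
    [0, 0, 0],
    [0, 0, 0],
    [0, 0, 0],
  ],
  delta_rot=[
    [8, 0, 0],
    [8, 0, 0],
    [0, 0, 0],
    [0, 0, 0],
  ],
)

```text
clock: 7.4
tool_pos: [0.5258, 0.2885, 0.1802]
ee_rot: [-1.404, 1.563, -1.409]
wrist_force: [0.2, 0.2, -0.5]
grip_width: 0.996
```

```bash
python3 - <<'E'
from h import *
go([.526,.285,.071])
save('top','t4.png'); save('scene','s4.png')
for n in('top','scene'): print(n,tip(n,'swing_arm_eye'),tip(n,'anchor_hole'),tip(n,'pin_orange'))
a=cv2.imread('pics/t4.png')[120:260,240:420]; b=cv2.imread('pics/s4.png')[130:270,300:480]
cv2.imwrite('pics/v4.png',cv2.resize(np.hstack([a,b]),(800,311),interpolation=cv2.INTER_CUBIC))
E
```

```text
t 7.4 pos [0.5258 0.2885 0.1802] jawdir [ 0.004  1.    -0.008] down [ 0.001 -0.008 -1.   ] slide mm [ 1.092e+02 -2.600e+00  1.000e-01]
top [(0.56, array([0.5466, 0.0242, 0.0629]))] [(0.84, array([0.5457, 0.0198, 0.0505]))] [(0.65, array([0.5259, 0.2813, 0.007 ]))]
scene [(0.57, array([0.5474, 0.023 , 0.0649]))] [(0.63, array([0.5474, 0.026 , 0.0478]))] []
```

View pics/v4.png

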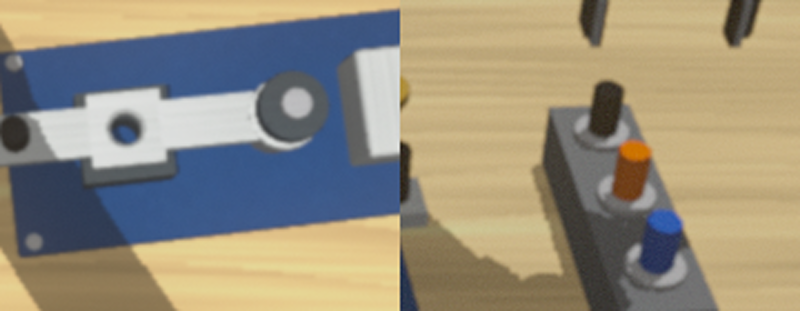

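The arm's hole now sits over the anchor hole, at (125,128) in the left crop. The networks put them 1–4 mm apart. The jaws are above the orange pin, so I'm descending.

Call:
send_rows(
  jaw=[-1, -1, -1, -1, -1],
  slide=[
    [10, -3, 0],
    [30, 0, 0],
    [30, 0, 0],
    [20, 0, 0],
    [10, 0, 0],
  ],
  delta_rot=[
    [0, 0, 0.5],
    [0, 0, 0],
    [0, 0, 0],
    [0, 0, 0],
    [0, 0, 0],
  ],
)

```text
clock: 8.3
tool_pos: [0.5272, 0.2851, 0.0771]
ee_rot: [0.814, 1.563, 0.807]
wrist_force: [0.7, 0.5, -0.2]
grip_width: 1.001
```

```bash
python3 - <<'E'
from h import *
go([.526,.2845,.073])
save('scene','s5.png')
b=cv2.imread('pics/s5.png')[130:290,330:490]
cv2.imwrite('pics/v5.png',cv2.resize(b,(500,500),interpolation=cv2.INTER_CUBIC))
E
```

```text
t 8.3 pos [0.5272 0.2851 0.0771] jawdir [0.007 1.    0.006] down [ 0.005  0.005 -1.   ] slide mm [ 4.1 -0.6 -1.2]
```

View pics/v5.png

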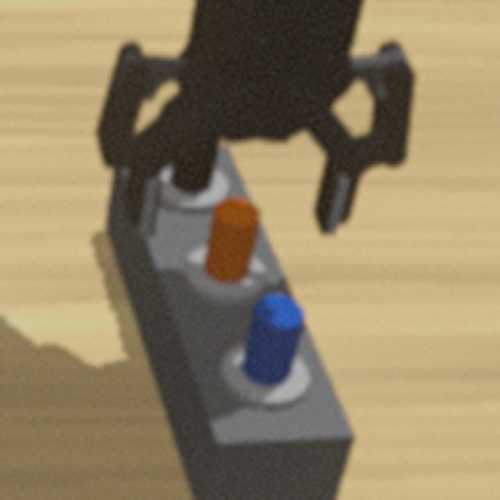

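The fingertips at (145,225) and (330,225) straddle the orange head at (233,240), so the jaws are well centred. I'm closing them.

Call:
send_rows(
  jaw=[-0.5, 0, 1, 1, 1],
  slide=[
    [3, 0, -1],
    [0, 0, 0],
    [0, 0, 0],
    [0, 0, 0],
    [0, 0, 0],
  ],
  delta_rot=[
    [0, 0, -0.3],
    [0, 0, 0],
    [0, 0, 0],
    [0, 0, 0],
    [0, 0, 0],
  ],
)

```text
clock: 8.85
tool_pos: [0.5271, 0.2854, 0.0755]
ee_rot: [0.167, 1.564, 0.16]
wrist_force: [-0.6, -0.2, -0.6]
grip_width: 0.26
```

Call:
send_rows(
  jaw=[1, 1, 1],
  slide=[
    [0, 0, 0],
    [0, 0, 0],
    [0, 0, 0],
  ],
  delta_rot=[
    [0, 0, 0],
    [0, 0, 0],
    [0, 0, 0],
  ],
)

```text
clock: 9.15
tool_pos: [0.5274, 0.2855, 0.0762]
ee_rot: [0.24, 1.563, 0.233]
wrist_force: [-0.1, -0.2, -0.2]
grip_width: 0.259
```

Call:
send_rows(
  jaw=[1, 1, 1, 1, 1],
  slide=[
    [-10, 0, 0],
    [-25, 0, 0],
    [-30, 0, 0],
    [-30, 0, 0],
    [-10, 0, 0],
  ],
  delta_rot=[
    [0, 0, 0],
    [0, 0, 0],
    [0, 0, 0],
    [0, 0, 0],
    [0, 0, 0],
  ],
)

```text
clock: 9.65
tool_pos: [0.5253, 0.2842, 0.1849]
ee_rot: [-0.245, 1.566, -0.252]
wrist_force: [-0.6, 0.1, -1.0]
grip_width: 0.26
```

```bash
python3 - <<'E'
from h import *
go([.545,.024,.18])
save('scene','s6.png'); save('top','t6.png')
for n in('top','scene'): print(n,tip(n,'swing_arm_eye'),tip(n,'anchor_hole'),tip(n,'pin_orange'))
E
```

```text
t 9.65 pos [0.5253 0.2842 0.1849] jawdir [ 0.007  1.    -0.001] down [ 0.004 -0.001 -1.   ] slide mm [   5.3 -260.1   21.5]
top [(0.64, array([0.5452, 0.0237, 0.0626]))] [(0.97, array([0.5445, 0.0228, 0.0496]))] [(0.52, array([0.5279, 0.2816, 0.1182]))]
scene [(0.71, array([0.5484, 0.0243, 0.0638]))] [(0.95, array([0.5484, 0.0233, 0.048 ]))] [(0.94, array([0.5228, 0.2798, 0.1119]))]
```

Call:
send_rows(
  jaw=[1, 1, 1, 1, 1],
  slide=[
    [-25, 0, 0],
    [-10, -30, 3],
    [0, -45, 3],
    [0, -45, 4],
    [0, -45, 4],
  ],
  delta_rot=[
    [0, 0, 0],
    [0, 0, 0],
    [0, 0, 0],
    [0, 0, 0],
    [0, 0, 0],
  ],
)

```text
clock: 10.55
tool_pos: [0.534, 0.1214, 0.2117]
ee_rot: [-2.346, 1.56, -2.339]
wrist_force: [0.2, -0.6, 0.1]
grip_width: 0.26
```

Call:
send_rows(
  jaw=[1, 1, 1, 1, 1],
  slide=[
    [0, -45, 4],
    [0, -35, 3],
    [0, -12, 1],
    [0, 0, 0],
    [0, 0, 0],
  ],
  delta_rot=[
    [0, 0, 0],
    [0, 0, 0],
    [0, 0, 0],
    [0, 0, 0],
    [0, 0, 0],
  ],
)

```text
clock: 11.05
tool_pos: [0.5413, 0.0186, 0.21]
ee_rot: [-2.386, 1.556, -2.389]
wrist_force: [-0.8, 0.4, -1.0]
grip_width: 0.258
```

```bash
python3 - <<'E'
from h import *
go([.546,.024,.15])
save('scene','s7.png')
for n in('scene',): print(n,tip(n,'swing_arm_eye'),tip(n,'anchor_hole'),tip(n,'pin_orange'))
E
```

```text
t 11.05 pos [0.5413 0.0186 0.21  ] jawdir [ 0.003  1.    -0.01 ] down [-0.011 -0.01  -1.   ] slide mm [59.9  6.   5.4]
scene [(0.88, array([0.5481, 0.0235, 0.062 ]))] [(0.97, array([0.5469, 0.0268, 0.0474]))] [(0.59, array([0.5406, 0.0166, 0.1391]))]
```

Call:
send_rows(
  jaw=[1, 1, 1, 1, 1],
  slide=[
    [0, 6, 5],
    [20, 0, 0],
    [25, 0, 0],
    [15, 0, 0],
    [0, 0, 0],
  ],
  delta_rot=[
    [0, -0.6, 0.6],
    [0, 0, 0],
    [0, 0, 0],
    [0, 0, 0],
    [0, 0, 0],
  ],
)

```text
clock: 11.75
tool_pos: [0.5487, 0.0329, 0.1489]
ee_rot: [0.743, 1.564, 0.75]
wrist_force: [0.2, 0.0, -0.8]
grip_width: 0.262
```

```bash
python3 - <<'E'
from h import *
go([.546,.024,.15])
im=save('scene','s8.png')
for n in('scene',): print(n,tip(n,'swing_arm_eye'),tip(n,'anchor_hole'),tip(n,'pin_orange'))
b=im[150:290,180:320,::-1]
cv2.imwrite('pics/v8.png',cv2.resize(b,(560,560),interpolation=cv2.INTER_CUBIC))
E
```

```text
t 11.75 pos [0.5487 0.0329 0.1489] jawdir [-0.007  1.     0.004] down [ 0.005  0.005 -1.   ] slide mm [-1.1 -8.9 -2.7]
scene [(0.7, array([0.5481, 0.0221, 0.0643])), (0.16, array([0.545 , 0.0288, 0.077 ]))] [(0.7, array([0.5487, 0.0274, 0.0473]))] [(0.59, array([0.5475, 0.0331, 0.0775]))]
```

View pics/v8.png

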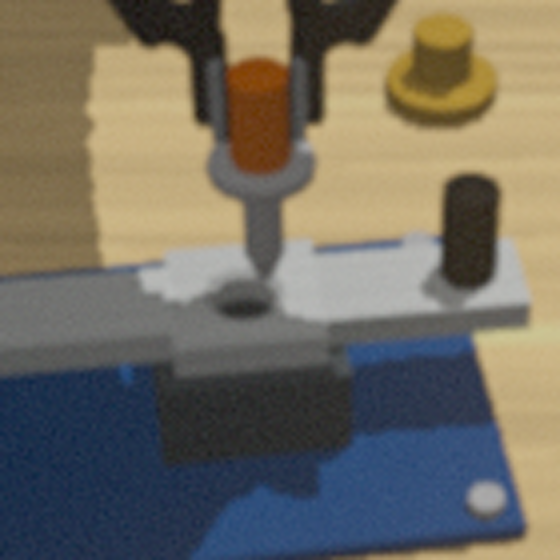

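The pin tip is at (265,280) and the hole at (244,298). The tip is about 8.5 mm too far in +y, and x is about right.

Call:
send_rows(
  jaw=[1, 1, 1],
  slide=[
    [0, -8.5, -1],
    [0, 0, 0],
    [0, 0, 0],
  ],
  delta_rot=[
    [0, 0, 0],
    [0, 0, 0],
    [0, 0, 0],
  ],
)

```text
clock: 12.25
tool_pos: [0.5506, 0.0229, 0.154]
ee_rot: [0.458, 1.557, 0.464]
wrist_force: [-0.7, -0.1, -1.3]
grip_width: 0.262
```

```bash
python3 - <<'E'
from h import *
go([.546,.024,.15])
im=save('scene','s9.png')
for n in('scene',): print(n,tip(n,'swing_arm_eye'),tip(n,'anchor_hole'),tip(n,'pin_orange'))
b=im[150:290,180:320,::-1]
cv2.imwrite('pics/v9.png',cv2.resize(b,(560,560),interpolation=cv2.INTER_CUBIC))
E
```

```text
t 12.25 pos [0.5506 0.0229 0.154 ] jawdir [-0.006  1.     0.006] down [ 0.012  0.006 -1.   ] slide mm [ 4.   1.1 -4.6]
scene [(0.93, array([0.5437, 0.0258, 0.0643]))] [(0.72, array([0.5485, 0.0237, 0.0455])), (0.42, array([ 0.563 , -0.1054,  0.0012]))] [(0.77, array([0.5516, 0.0224, 0.0801]))]
```

View pics/v9.png

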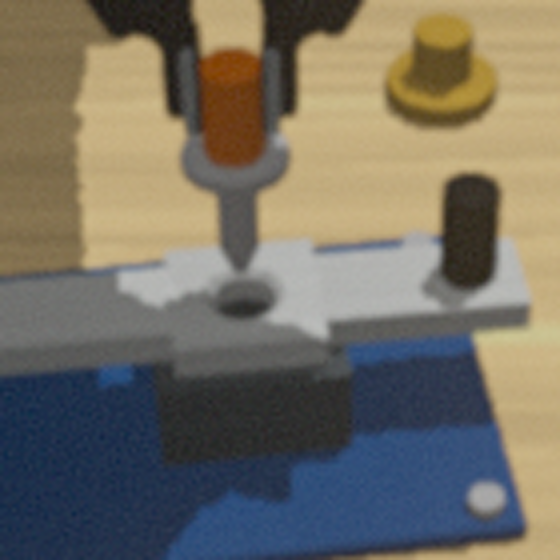

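Now the tip at (241,268) is almost directly above the hole at (245,298). I'll nudge it slightly and start the insertion.

Call:
send_rows(
  jaw=[1, 1, 1, 1, 1],
  slide=[
    [0, 1, -3],
    [8, 0, 0],
    [8, 0, 0],
    [8, 0, 0],
    [6, 0, 0],
  ],
  delta_rot=[
    [0, 0, 0],
    [0, 0, 0],
    [0, 0, 0],
    [0, 0, 0],
    [0, 0, 0],
  ],
)

```text
clock: 12.95
tool_pos: [0.5474, 0.0249, 0.1212]
ee_rot: [0.47, 1.557, 0.477]
wrist_force: [0.4, -0.6, -0.7]
grip_width: 0.262
```

```bash
python3 - <<'E'
from h import *
go([.546,.024,.085])
im=save('scene','s10.png')
print(tip('scene','swing_arm_eye'),tip('scene','pin_orange'))
b=im[150:290,180:320,::-1]
cv2.imwrite('pics/v10.png',cv2.resize(b,(560,560),interpolation=cv2.INTER_CUBIC))
E
```

```text
t 12.95 pos [0.5474 0.0249 0.1212] jawdir [-0.007  1.     0.006] down [ 0.012  0.006 -1.   ] slide mm [36.2 -1.1 -1.8]
[(0.97, array([0.546 , 0.0262, 0.0653]))] [(0.59, array([0.5467, 0.0246, 0.0479]))]
```

View pics/v10.png

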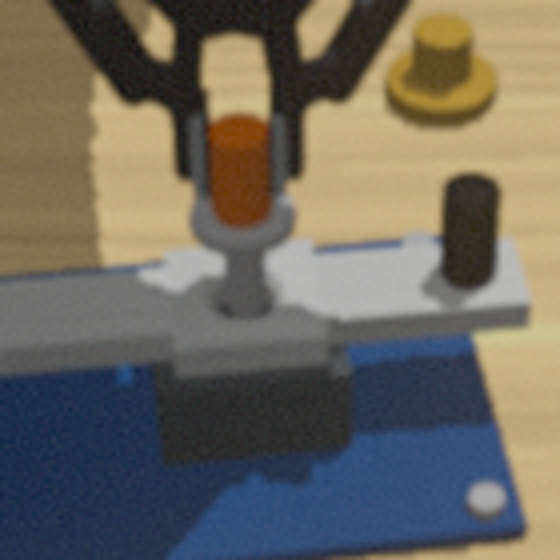

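The pin is in the arm's hole at (245,300) with no contact force, and its tip is at the anchor mouth. I'll keep going down gently.

Call:
send_rows(
  jaw=[1, 1, 1],
  slide=[
    [6, 0, 0],
    [6, 0, 0],
    [6, 0, 0],
  ],
  delta_rot=[
    [0, 0, 0],
    [0, 0, 0],
    [0, 0, 0],
  ],
)

```text
clock: 13.4
tool_pos: [0.5487, 0.0249, 0.1037]
ee_rot: [0.429, 1.555, 0.436]
wrist_force: [0.1, 0.1, -0.5]
grip_width: 0.256
```

Call:
send_rows(
  jaw=[1, 1, 1],
  slide=[
    [5, 0, 0],
    [5, 0, 0],
    [4, 0, 0],
  ],
  delta_rot=[
    [0, 0, 0],
    [0, 0, 0],
    [0, 0, 0],
  ],
)

```text
clock: 13.7
tool_pos: [0.5486, 0.025, 0.088]
ee_rot: [0.437, 1.556, 0.443]
wrist_force: [-0.6, -1.0, -1.3]
grip_width: 0.261
```

Nearly home at TCP z 0.088, with no forces. I'll add the last few millimetres and release.

Call:
send_rows(
  jaw=[1, 1],
  slide=[
    [1.5, 0, 0],
    [0, 0, 0],
  ],
  delta_rot=[
    [0, 0, 0],
    [0, 0, 0],
  ],
)

```text
clock: 13.9
tool_pos: [0.5483, 0.025, 0.0856]
ee_rot: [0.446, 1.557, 0.453]
wrist_force: [-0.5, 0.8, -1.6]
grip_width: 0.262
```

Call:
send_rows(
  jaw=[0.2, -0.5, -1, -1, -1],
  slide=[
    [0, 0, 0],
    [0, 0, 0],
    [0, 0, 0],
    [0, 0, 0],
    [0, 0, 0],
  ],
  delta_rot=[
    [0, 0, 0],
    [0, 0, 0],
    [0, 0, 0],
    [0, 0, 0],
    [0, 0, 0],
  ],
)

```text
clock: 14.4
tool_pos: [0.5493, 0.0251, 0.0868]
ee_rot: [0.418, 1.555, 0.425]
wrist_force: [-0.8, -0.8, 0.5]
grip_width: 1.002
```

Call:
send_rows(
  jaw=[-1, -1, -1, -1, -1],
  slide=[
    [-10, 0, 0],
    [-25, 0, 0],
    [-30, 0, 0],
    [-30, 0, 0],
    [-20, 0, 0],
  ],
  delta_rot=[
    [0, 0, 0],
    [0, 0, 0],
    [0, 0, 0],
    [0, 0, 0],
    [0, 0, 0],
  ],
)

```text
clock: 14.9
tool_pos: [0.5456, 0.0236, 0.2057]
ee_rot: [0.446, 1.56, 0.452]
wrist_force: [0.2, -0.3, 0.3]
grip_width: 0.997
```

Call:
send_rows(
  jaw=[-1, -1, -1, -1, -1],
  slide=[
    [0, 40, 0],
    [0, 45, 0],
    [0, 45, 0],
    [0, 40, 0],
    [0, 0, 0],
  ],
  delta_rot=[
    [0, 0, 0],
    [0, 0, 0],
    [0, 0, 0],
    [0, 0, 0],
    [0, 0, 0],
  ],
)

```text
clock: 15.4
tool_pos: [0.5478, 0.1977, 0.2166]
ee_rot: [0.418, 1.547, 0.417]
wrist_force: [-0.1, -0.7, -0.4]
grip_width: 1.0
```

```bash
python3 - <<'E'
from h import *
go([.546,.024,.085])
im=save('scene','s11.png'); t=save('top','t11.png')
for n in('top','scene'): print(n,tip(n,'swing_arm_eye'),tip(n,'anchor_hole'),tip(n,'pin_orange'))
b=np.hstack([im[150:290,180:320],t[110:250,230:370]])[:,:,::-1]
cv2.imwrite('pics/v11.png',cv2.resize(b,(800,400),interpolation=cv2.INTER_CUBIC))
E
```

```text
t 15.4 pos [0.5478 0.1977 0.2166] jawdir [0.   1.   0.01] down [ 0.022  0.01  -1.   ] slide mm [ 129.8 -174.9   -4.6]
top [(0.83, array([0.5478, 0.0276, 0.0616]))] [(0.73, array([0.5433, 0.0249, 0.0502])), (0.18, array([0.5495, 0.025 , 0.0192]))] [(0.93, array([0.5491, 0.0233, 0.0163]))]
scene [(0.63, array([0.548 , 0.0229, 0.0647]))] [(0.74, array([0.5472, 0.0254, 0.0455]))] [(0.23, array([0.549 , 0.0245, 0.0631]))]
```

View pics/v11.png

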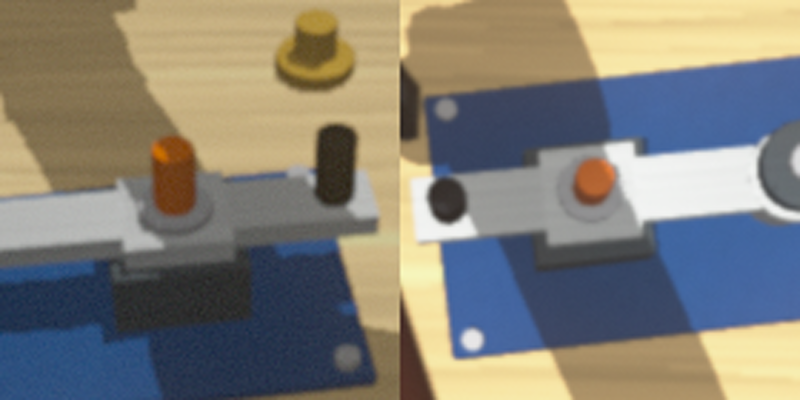

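The pin stands upright with its collar flat on the arm, at (175,215) in the left crop and (590,185) in the right. The gripper is open and clear, so I'm handing in.

```bash
python3 -c "
from rig import arm
print(arm.sign_off())"
```

```text
the job is handed in; nothing more can be done
None
```

I swung the arm by its handle until its hole lay over the anchor hole. I then took the orange pin from the rack, pushed it down through both holes, let go, backed the gripper clear and handed in at about 15.6 s of the 51 s allowed. No verdict was reported.

- **Last pictures:** The final pictures show the pin upright with its collar flat on the arm.
- **Pin position:** The top camera puts the tip at z ≈ 16 mm, about 34 mm below the block's top (at least 30 mm needed). It is about 6 mm from the anchor hole's axis (limit 12 mm).
- **Hole alignment:** The arm's hole is 3–5 mm from the anchor hole by the two cameras (limit 12 mm).
- **Forces:** Wrist force stayed under about 2 N during insertion. The highest reading was about 22 N, while gripping the handle.
- **One check disagreed:** The scene camera's last pin reading gave z = 63 mm with low confidence (0.23). I discounted it because it did not match either picture or the tool height when I let go.

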